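# Gauge the lead screw

## Task

Find which of the three thread-gauge leaves in the wooden rack matches the lead screw on the sprung rest nearest the robot: set them on top of the thread one by one, lengthwise, and feel along it lightly, until one drops fully home all along its edge with a light press. Press gently, under 20 N. Stand the leaf that fits in the slot of the aluminium keeper block, have the other two standing in the rack, and leave the rest of the bench as it is.

Things in the scene. Friction and masses are not known exactly. Their poses are not given: they have to be found in the camera images.
- leaf_1: thread-gauge leaf: flat aluminium comb standing teeth down, 10 mm thick along x, 100 mm long along y, 72 mm tall, 0.12 kg. Origin: centre of its underside, at the tooth tips. Teeth 5 mm tall with 15 degree flanks along the middle 72 mm or so of the lower edge of a plate (z 5 to 35 mm); above it a grip tab 44 mm long along y, z 35 to 72 mm, to be pinched across the 10 mm thickness
- leaf_2: thread-gauge leaf like leaf_1 but of another tooth pitch. The three pitches are 8, 9.5 and 11 mm; which leaf has which is not told, to be found by trying on the thread. Which slot each leaf starts in changes from time to time
- leaf_3: thread-gauge leaf like leaf_1 and leaf_2 but of another tooth pitch
- rest_1: sprung rest fixed to the bench, a steel lead screw lying along its y. Origin: centre of the underside of its 90 x 200 x 12 mm base. The rest at x below 0.68 m (nearest the robot) is the one to gauge; the two at x above 0.72 m are spares. Thread: ridges 6 mm deep, crest diameter 36 mm, reaching at least 54 mm either side of the middle; V-blocks at y = +-80 mm stand lower than the crests
- rest_2: like rest_1, with a screw of another pitch. Screw pitches are 8, 9.5 and 11 mm; which is on which rest, and where the crests fall along y, is not told. Unloaded, the crests' top is 78 mm above the bench. The screw sinks up to 8 mm on springs: about 1 N to start it, then 1.5 N per mm, then a hard stop
- rest_3: like rest_1 and rest_2, with a screw of another pitch. Along y a screw slips in its V-blocks only above about 15 N
- axis_1 (a point): point on the screw's axis in the middle of rest_1, 60 mm above the bench when unloaded, sinking with the screw; axes as the rest's. The leaf of the screw's own pitch, in step, drops in until the plate between its teeth sits on the crests: its origin is then 13 mm above this point. A leaf out of step or of a wrong pitch rides on the crests, its origin about 18 mm above this point
- axis_2 (a point): the same point of rest_2
- axis_3 (a point): the same point of rest_3
- rack: wooden leaf rack fixed to the bench, base 176 x 120 x 6 mm, origin under its centre. Three slots at x = -60, 0 and +60 mm in its frame, along its y, 14 mm wide and 107 mm long, flared side cheeks up to 38 mm. The plain ends of the leaf's plate stand on ledges 13 mm above the bench. Each leaf starts in one, its y along the rack's y, its origin 8 mm above the bench
- keeper: aluminium keeper block fixed to the bench, base 60 x 120 x 6 mm, origin under its centre, with one slot like the rack's at its centre, along its y: 15 mm wide, 107 mm long, flared cheeks up to 38 mm. A leaf standing in it has its origin 8 mm above the bench. Rack and keeper may be on either side of the robot
- oil_bottle: white oil bottle, 60 mm across, 170 mm tall, origin under its centre; to be left alone
- spray_can: blue spray can, 56 mm across, 160 mm tall, origin under its centre; to be left alone
- wrench: steel spanner lying on the bench; to be left alone
- screwdriver: screwdriver lying on the bench; to be left alone
- bearing: steel bearing ring, 52 mm across, 15 mm tall; to be left alone
- hammer: hammer lying on the bench; to be left alone
Mind the look-alikes: they are no part of the job. Leave any pink look-alike of the leaf_1 alone. What is shaped like the leaf_2 but pink is not meant.

How it is judged:
By the outcome, as a careful person would: the job done as asked, in the order asked, and still so for the second after the job is handed in, with the robot touching nothing.
It also fails if it takes over 72 s, if anything falls off the work surface, if the arm or the gripper's body presses on something with over 40 N, if the wrist force passes 120 N, or if a joint passes its speed limit or range.

## Robot

A 6-joint arm with a two-finger parallel gripper is mounted at the origin on the work surface. World frame = base frame: x ahead of the robot, y to its left, z up, the work surface at z = 0. Lengths are in m, angles in degrees, forces in N, time in s.
With the tool pointing down it reaches from about 0.375 to 0.9 m from the base axis. Payload 3.1 kg.
Tool frame: the origin (TCP) lies between the finger pads; the fingertips stand 11 mm ahead of it and the grasp point (between the pads) lies 8 mm behind it; z points along the fingers, x is the direction in which the jaws open and shut, and the axes are right-handed (so a half turn about z gives the same grasp; the last joint's range is limited). The gripper opens to 87 mm and grips with 3 to 60 N. Pads are 19 mm wide; open, the fingers measure 117 mm over their backs; the gripper's body (75 mm by 190 mm) begins 51 mm behind the grasp point.
Start: joints at [52.97, 30.224, 82.088, -0, 67.689, -10.227], TCP at [0.282, 0.558, 0.234] pointing down, gripper open.
Joint ranges: [-176.69, 176.69], [-43.24, 126.21], [12.49, 139.97], [-82, 262], [0, 151.66], [-163.58, 163.58]. Speed limits (degrees/s): [159.86, 159.86, 180, 180, 180, 180].

## Interface

Orientations are given as [roll, pitch, yaw] about the fixed x, y, z axes, in that order (R = Rz(yaw) Ry(pitch) Rx(roll)).
In Python, from bench import r, get_image, camera_model, outline_of, mark_of gives the robot as it stands.
- The arm moves only by the tool step_arm, never from a script. Its argument "rows" is a list of rows, each an object with "slide": the shift along the tool's x, y, z in mm, a list of three; "twist": the turn about the tool's z in rad; "jaw": the closure in counts, from 0 (fully open) to 255 (shut). A call has 1 to 5 rows; each row is the pose to reach, as a shift and turn from the pose measured when the call began, along the tool's axes at that moment; what a row does not reach only later rows make up. A row lasts 1/8 s, in which the tool goes at most 62.5 mm and 10.7 degrees, less where a joint would pass 70% of its speed; a pose out of reach is approached as far as the arm can. A call with a gripper value outside its range is refused whole. The fingers move at their own pace and stop on an object; the grip force is fixed at half the most. Time passes only in rows, so rows that repeat a pose let the fingers close. It gives the time, the measured TCP pose, the force and the opening at its end, in the units of the state.
- r.sense(): the state, without advancing time (a new reading comes with each control period).
- get_image(name): name is "scene" or "top"; returns the picture (384x512x3 uint8, blue, green, red); there is no depth.
- camera_model(name): a dict with "camera_matrix" (3x3 intrinsics, pixels), "eye" and "orientation" of the camera in the world. Camera axes: x right, y up, looking along -z (the intrinsics and any distortion apply to the point x, -y, -z); pixel columns grow to the right and rows downward; lengths in m; the calibration is good to about 2 mm. A picture is of the moment at which its call begins. camera_model takes no time and is no camera call.
- r.job_done(): hands the job in, once; it reports no verdict.
Trained networks look in the newest picture that a camera, given by its name, has taken for a name from the list of things; names that differ only in an ending like _2 or _b are one class to them, and where a whole thing is asked for, a point or a joint stands for the part that bears it (a point fixed in the world has none). Each returns a list of dicts, best first, with "conf" (0 to 1); they miss things now and then, are a little off and sometimes report something else, mostly with a low value. They report only what shows in the picture. A call takes as long as a camera call. They do not tell look-alikes from the thing itself.
- outline_of(query, camera): "region" (384x512 bool, what is visible of it) and "uv" ([column, row] in pixels, amid what is visible of it).
- mark_of(query, camera): "uv" ([column, row] in pixels: a listed point, or the origin of a listed thing).
The state is a dict: "clock": time; "q": joint angles; "dq": joint speeds; "tau": joint torques, N m; "tcp_pos": TCP position; "ee_rot": TCP orientation; "force": force on the tool from outside, world axes, zero at the start; "torque": the same for the moment, N m; "gripper_width": opening from 0.0 (shut) to 1.0 (fully open).
Only numpy, scipy, OpenCV 4.12 (cv2) and the standard library are available. Lean on these libraries where they do the work, as an engineer would, in place of code of your own. Each camera call takes 0.05 s, during which the arm holds its last target.

## Working session

There is one attempt and no reset: what is moved stays moved. The work goes in short steps, Python scripts to look and compute and a tool call to move; the robot and the scene stay as the last step left them, time stands still between calls to the robot, and variables do not carry over. Pictures are saved under pics/ and viewed, and the job is handed in when it is done.

Besides the shell and the picture viewer there is one more tool, called after "Request:" as a command line: name --argument value ..., lists and objects as JSON in quotes. step_arm: Moves the arm, as the interface text tells. Its arguments: {"type":"object","properties":{"rows":{"type":"array"}},"required":["rows"]}

```bash
ls; mkdir -p pics; python3 - <<'E'
from bench import r,get_image,camera_model
import cv2
print(r.sense())
for n in("scene","top"):
    im=get_image(n); cv2.imwrite(f"pics/{n}0.png",im)
    cv2.imwrite(f"pics/{n}0b.png",cv2.resize(im,(800,600),interpolation=cv2.INTER_CUBIC)); print(camera_model(n))
E
```

```text
pics
{'clock': 0.0, 'q': array([ 5.29727222e+01,  3.02795594e+01,  8.21568225e+01, -2.36229031e-05,
        6.76867428e+01, -1.02285983e+01]), 'dq': array([-0.01616131, -0.00831208, -0.02596253, -0.00319462,  0.06096752,
        0.04803654]), 'tau': array([-3.54104659e-04, -4.40038526e+01, -1.76595175e+01,  6.31593168e-02,
        5.79993508e-02, -1.25380025e-04]), 'tcp_pos': array([0.2813426 , 0.55731008, 0.2325628 ]), 'ee_rot': array([-1.79978157e+02,  1.21171812e-01,  6.32013525e+01]), 'force': array([-0.67396508, -0.25566928,  0.04971384]), 'torque': array([-0.00556058, -0.04940462,  0.05611517]), 'gripper_width': 0.9979268702932167}
{'camera_matrix': array([[482.88053136,   0.        , 253.62400169],
       [  0.        , 482.88053136, 189.60900117],
       [  0.        ,   0.        ,   1.        ]]), 'eye': array([ 1.35120712, -0.16157293,  1.10086291]), 'orientation': array([39.54849056,  1.01500276, 76.53783255])}
{'camera_matrix': array([[354.15879483,   0.        , 259.39329516],
       [  0.        , 354.15879483, 188.14633493],
       [  0.        ,   0.        ,   1.        ]]), 'eye': array([0.40564172, 0.02154905, 0.98457207]), 'orientation': array([ 7.66405252e+00, -3.76310906e-03, -8.87016420e+01])}
```

View pics/scene0b.png

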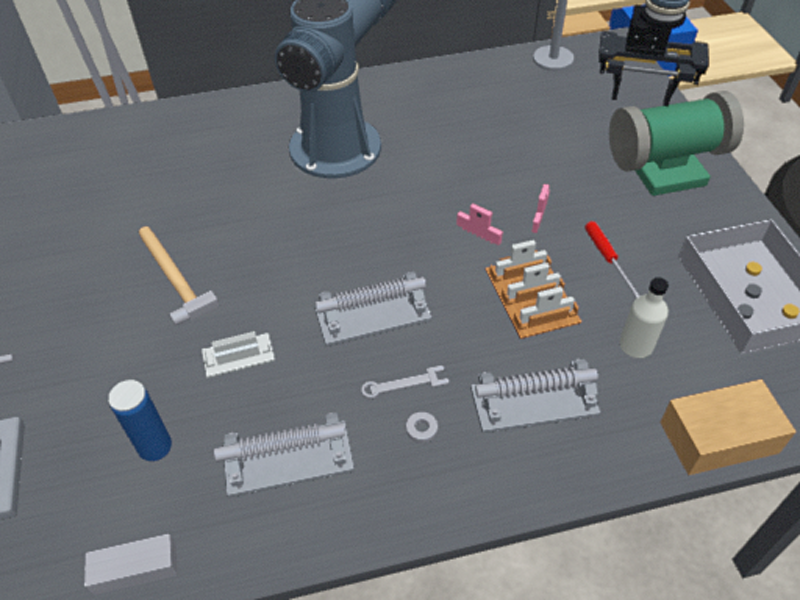

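View pics/top0b.png

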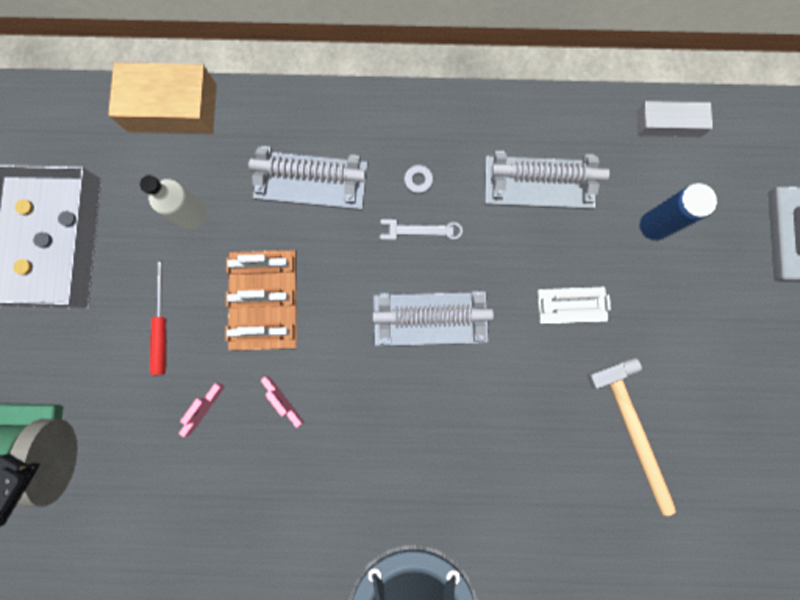

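```bash
cat > h.py <<'E'
import numpy as np,cv2
from scipy.spatial.transform import Rotation as R
from bench import r,get_image,camera_model,outline_of,mark_of
def cam(n):
    c=camera_model(n); return c["camera_matrix"],np.array(c["eye"]),R.from_euler('xyz',c["orientation"],degrees=True).as_matrix()
C={n:cam(n) for n in("scene","top")}
def proj(n,p):
    K,e,M=C[n]; q=(np.atleast_2d(p)-e)@M; q=q*[1,-1,-1]; q=q@K.T; return q[:,:2]/q[:,2:]
def ray(n,uv):
    K,e,M=C[n]; d=np.linalg.solve(K,np.array([uv[0],uv[1],1.])); return e,M@(d*[1,-1,-1])
def plane(n,uv,z):
    e,d=ray(n,uv); return e+d*(z-e[2])/d[2]
def tri(a,b):
    A=[];B=[]
    for n,uv in(("scene",a),("top",b)):
        e,d=ray(n,uv);d=d/np.linalg.norm(d);P=np.eye(3)-np.outer(d,d);A.append(P);B.append(P@e)
    return np.linalg.lstsq(np.vstack(A),np.hstack(B),rcond=None)[0]
E
python3 - <<'E'
from h import *
Z={"leaf_1":.008,"rest_1":0,"axis_1":.06,"rack":0,"keeper":0}
for q,z in Z.items():
    for n in("scene","top"):
        for o in mark_of(q,n)[:6]:
            print(q,n,np.round(o["uv"],1),round(o["conf"],2),np.round(plane(n,o["uv"],z)[:2],4))
        if q in("rack","keeper","rest_1","leaf_1"):
            for k,o in enumerate(outline_of(q,n)[:6]):
                print(" outline",q,n,np.round(o["uv"],1),round(o["conf"],2),o["region"].sum())
                np.save(f"reg_{q}_{n}_{k}.npy",o["region"])
print(r.sense()["clock"])
E
```

```text
leaf_1 scene [338.4 185.2] 0.83 [0.5142 0.2757]
leaf_1 scene [333.4 171.4] 0.71 [0.4591 0.2797]
leaf_1 scene [348.2 202.4] 0.62 [0.5819 0.2809]
leaf_1 scene [345.3 138.3] 0.48 [0.3342 0.3639]
 outline leaf_1 scene [340.8 179. ] 0.64 325
 outline leaf_1 scene [349.6 195.2] 0.57 353
 outline leaf_1 scene [307.4 145.2] 0.55 383
 outline leaf_1 scene [331.8 164.1] 0.51 340
 outline leaf_1 scene [343.9 132.7] 0.42 186
 outline leaf_1 scene [385.5 152. ] 0.38 281
leaf_1 top [180.2 253.7] 0.81 [0.3526 0.2353]
leaf_1 top [133.  260.2] 0.81 [0.3324 0.3622]
leaf_1 top [167.9 170. ] 0.73 [0.5825 0.2819]
leaf_1 top [165.2 214.5] 0.64 [0.4579 0.2822]
leaf_1 top [167.4 191.3] 0.6 [0.5224 0.2798]
 outline leaf_1 top [167.2 208.5] 0.66 212
 outline leaf_1 top [179.5 256.2] 0.65 293
 outline leaf_1 top [168.9 198. ] 0.65 1915
 outline leaf_1 top [164.4 190.5] 0.57 235
 outline leaf_1 top [161.9 167.6] 0.54 232
 outline leaf_1 top [129.3 262.5] 0.53 363
rest_1 scene [341.3 257.1] 0.7 [0.7445 0.2018]
rest_1 scene [184.7 294. ] 0.61 [ 0.7509 -0.2163]
rest_1 scene [238.4 199.2] 0.58 [ 0.4867 -0.0203]
 ou
[... 495 characters left out ...]
021]
axis_1 scene [176.7 281.4] 0.77 [ 0.7455 -0.2273]
axis_1 scene [342.7 243. ] 0.57 [0.7389 0.1998]
axis_1 top [351.5 109.4] 0.82 [ 0.7514 -0.2208]
axis_1 top [190.7 107.2] 0.63 [0.7477 0.216 ]
axis_1 top [273.3 202.7] 0.57 [ 0.4924 -0.013 ]
axis_1 top [265.7 117.1] 0.38 [0.7244 0.0116]
rack scene [339.  190.4] 0.92 [0.5274 0.2738]
 outline rack scene [331.4 196.4] 0.78 1033
rack top [167.4 192.2] 0.89 [0.5208 0.2818]
 outline rack top [170.8 196.9] 0.6 2074
keeper scene [150.1 228.8] 0.84 [ 0.5289 -0.2812]
 outline keeper scene [152.7 226.9] 0.71 901
 outline keeper scene [333.3 197.9] 0.63 1177
keeper top [368.5 193.7] 0.9 [ 0.5293 -0.2812]
 outline keeper top [369.2 193.8] 0.88 932
1.0
```

```bash
cat >> h.py <<'E'
def rect(x,y,yaw,lx,ly,z):
    p=np.array([[lx,ly],[-lx,ly],[-lx,-ly],[lx,-ly]])/2
    c,s=np.cos(np.radians(yaw)),np.sin(np.radians(yaw))
    p=p@np.array([[c,s],[-s,c]])+[x,y]
    return np.c_[p,np.full(4,z)]
def loc(x,y,yaw,p):
    return R.from_euler('z',yaw,degrees=True).apply(np.atleast_2d(p))+[x,y,0]
def zoom(im,box,f,lines=[]):
    a,b,c,d=box; o=cv2.resize(im[b:d,a:c],None,fx=f,fy=f,interpolation=cv2.INTER_CUBIC)
    for pts,col in lines:
        q=((np.array(pts)+.5-[a,b])*f).astype(np.int32); cv2.polylines(o,[q],True,col,1,cv2.LINE_AA)
    return o
E
cat > ov.py <<'E'
from h import *
G=(0,255,0);Rd=(0,0,255);B=(255,0,0)
P=dict(rack=(.5235,.281,0),rest=(.491,-.017,0),keeper=(.530,-.281,0))
import json,sys
if len(sys.argv)>2: P.update(json.loads(sys.argv[2]))
def lines(n):
    L=[]
    add=lambda p,c:L.append((proj(n,p),c))
    x=P["rack"]; add(rect(*x,.176,.120,.006),G)
    for s in(-.06,0,.06):
        c=loc(*x,[s,0,0])[0]; add(rect(c[0],c[1],x[2],.01,.044,.075),Rd); add(rect(c[0],c[1],x[2],.01,.1,.038),B) if 0 else None
    x=P["rest"]; add(rect(*x,.09,.2,.012),G); add(loc(*x,[[0,-.054,.078],[0,.054,.078]]),Rd)
    x=P["keeper"]; add(rect(*x,.06,.12,.006),G); add(rect(*x,.015,.107,.038),Rd)
    return L
t=sys.argv[1]
for n,b in(("scene",dict(rack=(300,140,380,220),rest=(190,165,290,225),keeper=(115,205,185,245))),("top",dict(rack=(135,150,200,232),rest=(230,180,325,228),keeper=(335,175,400,215)))):
    im=cv2.imread(f"pics/{n}0.png"); L=lines(n)
    for k,bb in b.items():
        z=zoom(im,bb,7 if k!="rack" else 7,L); cv2.imwrite(f"pics/ov{t}_{n}_{k}.png",z)
def st(n):
    ims=[cv2.imread(f"pics/ov{t}_{n}_{k}.png") for k in("rack","rest","keeper")]
    s=[cv2.resize(i,None,fx=.6,fy=.6,interpolation=cv2.INTER_AREA) for i in ims]
E
python3 ov.py a
python3 - <<'E'
import cv2,numpy as np
for k in("rack","rest","keeper"):
    a=[cv2.imread(f"pics/ova_{n}_{k}.png") for n in("scene","top")]
    w=max(i.shape[1] for i in a)
    if k=="rack": h=max(i.shape[0] for i in a); o=np.hstack([cv2.copyMakeBorder(i,0,h-i.shape[0],0,0,0) for i in a]); o=cv2.resize(o,(800,int(o.shape[0]*800/o.shape[1])))
    else:
        o=np.vstack([cv2.copyMakeBorder(i,0,0,0,w-i.shape[1],0) for i in a]); s=min(1,600/o.shape[0]); o=cv2.resize(o,None,fx=s,fy=s,interpolation=cv2.INTER_AREA)
    cv2.imwrite(f"pics/cmb_{k}.png",o)
E
```

```text
(no output)
```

View pics/cmb_rack.png

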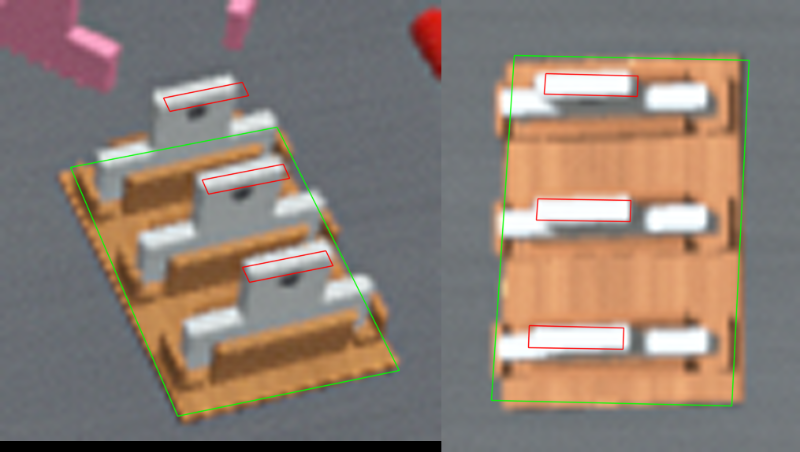

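View pics/cmb_rest.png

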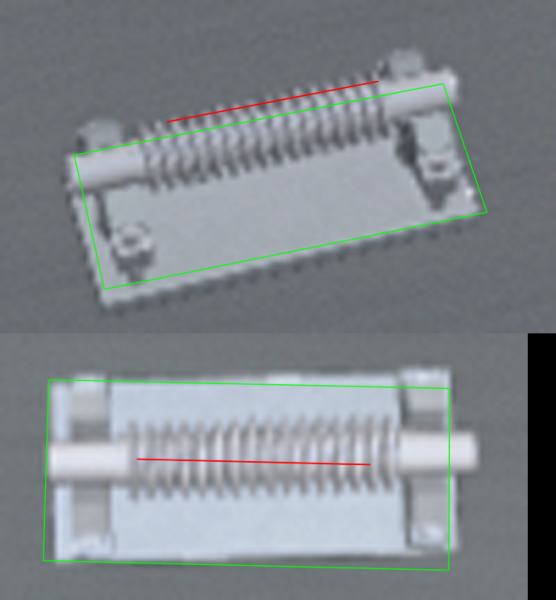

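View pics/cmb_keeper.png

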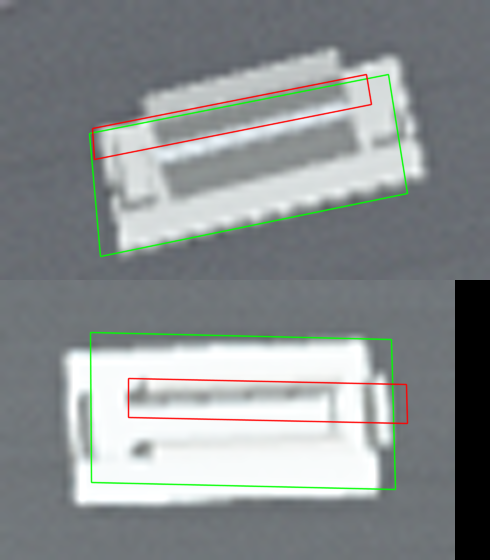

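```bash
cat > fit.py <<'E'
from h import *
import itertools
from scipy.ndimage import map_coordinates,gaussian_filter
from scipy.optimize import minimize
def grad(n):
    g=cv2.imread(f"pics/{n}0.png").astype(float); g=gaussian_filter(g,(0.8,.8,0))
    gx=np.gradient(g,axis=1);gy=np.gradient(g,axis=0)
    m=np.sqrt((gx**2+gy**2).sum(2)); return np.minimum(m,40)
GR={n:grad(n) for n in C}
def boxedges(sx,sy,h,cx=0,top=True,bot=True,bz=0):
    c=[(-sx,-sy),(sx,-sy),(sx,sy),(-sx,sy)]; E=[]
    for z in([h] if top else [])+([bz] if bot else []):
        for i in range(4):
            a,b=c[i],c[(i+1)%4]; t=np.linspace(0.02,.98,60)[:,None]
            E.append(np.c_[np.array(a)*(1-t)+np.array(b)*t+[cx,0],np.full(60,z)])
    return np.vstack(E)
M={"rack":np.vstack([boxedges(.088,.06,.006)]+[boxedges(.005,.022,.080,cx=s,bot=False) for s in(-.06,0,.06)]),
"rest":boxedges(.045,.1,.012),"keeper":boxedges(.03,.06,.006)}
P0=dict(rack=(.5235,.281,3),rest=(.491,-.017,2.7),keeper=(.530,-.281,3))
def score(k,p,cams=("scene","top"),off=(0,0)):
    s=0
    for n in cams:
        uv=proj(n,loc(*p,M[k])); s+=map_coordinates(GR[n],[uv[:,1],uv[:,0]],order=1).mean()
    return s
if __name__=="__main__":
  for k,p0 in P0.items():
    for cams in(("scene","top"),("scene",),("top",)):
        best=(-1,)
        for dx in np.arange(-.008,.0081,.001):
            for dy in np.arange(-.01,.0101,.001):
                for a in np.arange(-3,3.1,.75):
                    p=(p0[0]+dx,p0[1]+dy,p0[2]+a); s=score(k,p,cams)
                    if s>best[0]: best=(s,p)
        m=minimize(lambda v:-score(k,(v[0],v[1],v[2]*100),cams),np.array(best[1])/[1,1,100],method="Nelder-Mead",options=dict(initial_simplex=np.array(best[1])/[1,1,100]+np.array([[0,0,0],[.001,0,0],[0,.001,0],[0,0,.006]])))
        print(k,cams,np.round(m.x*[1,1,100],4),round(-m.fun,2))
E
python3 fit.py
```

```text
rack ('scene', 'top') [0.523  0.28   3.1726] 71.64
rack ('scene',) [0.5228 0.2784 3.0481] 35.97
rack ('top',) [0.5231 0.2817 3.3564] 36.85
rest ('scene', 'top') [ 0.4956 -0.0203  2.7009] 63.01
rest ('scene',) [ 0.4872 -0.0208  2.1603] 26.5
rest ('top',) [ 0.4955 -0.0201  2.8434] 37.43
keeper ('scene', 'top') [ 0.5249 -0.2734  4.2711] 74.23
keeper ('scene',) [ 0.525  -0.2747  4.0497] 36.96
keeper ('top',) [ 0.525  -0.2717  3.557 ] 38.67
```

```bash
cat > ov2.py <<'E'
from h import *
G=(0,255,0);Rd=(0,0,255);B=(255,0,0)
P=dict(rack=(.523,.280,3.17),rest=(.4955,-.0202,2.75),keeper=(.525,-.2732,3.9))
bx={"scene":dict(rack=(300,140,380,220),rest=(190,165,290,225),keeper=(115,205,185,245)),"top":dict(rack=(135,150,200,232),rest=(230,180,325,228),keeper=(335,175,400,215))}
out={}
for n in C:
    im=cv2.imread(f"pics/{n}0.png")
    for k in P:
        L=[];x=P[k];add=lambda p,c:L.append((proj(n,p),c))
        if k=="rack":
            add(rect(*x,.176,.120,.006),G);add(rect(*x,.176,.120,0),B)
            for s in(-.06,0,.06):
                c=loc(*x,[s,0,0])[0]; add(rect(c[0],c[1],x[2],.01,.044,.080),Rd)
        if k=="rest":
            add(rect(*x,.09,.2,.012),G);add(rect(*x,.09,.2,0),B); add(loc(*x,[[0,-.054,.078],[0,.054,.078]]),Rd)
        if k=="keeper":
            add(rect(*x,.06,.12,.006),G); add(rect(*x,.06,.12,.0),B); add(rect(*x,.015,.107,.013),Rd)
        a=zoom(im,bx[n][k],8,L); b=zoom(im,bx[n][k],8)
        o=np.hstack([a,b]) if k=="rack" else np.vstack([a,b])
        s=min(800/o.shape[1],600/o.shape[0],1); cv2.imwrite(f"pics/o2_{n}_{k}.png",cv2.resize(o,None,fx=s,fy=s,interpolation=cv2.INTER_AREA))
E
python3 ov2.py
```

```text
(no output)
```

View pics/o2_top_rack.png

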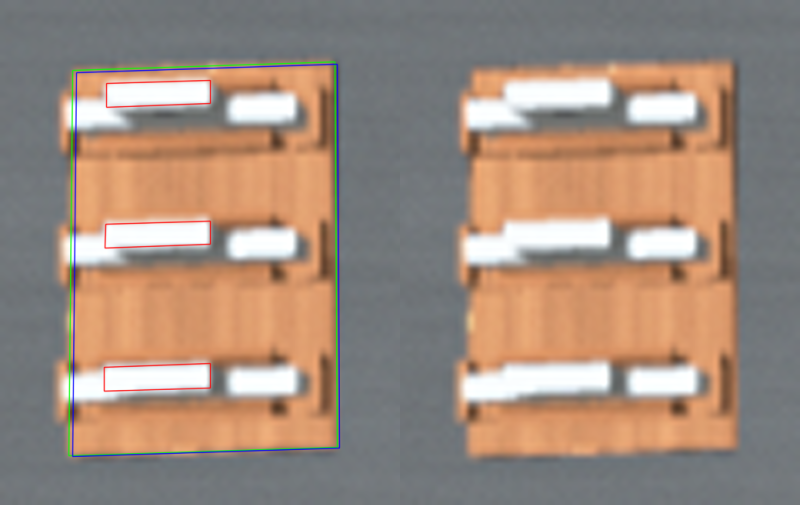

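View pics/o2_scene_rack.png

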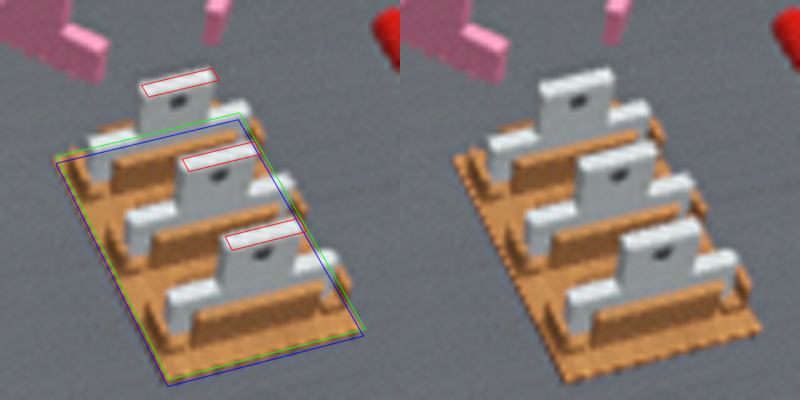

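View pics/o2_top_rest.png

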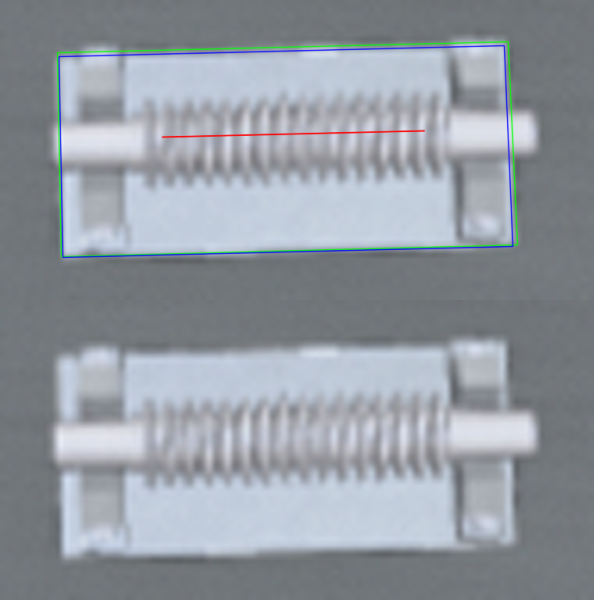

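View pics/o2_scene_rest.png

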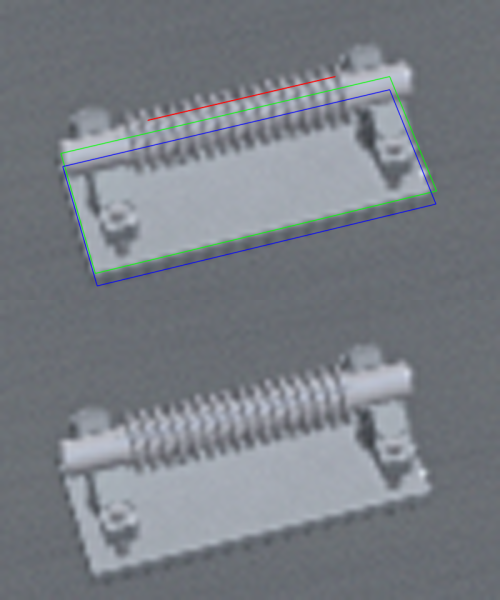

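View pics/o2_top_keeper.png

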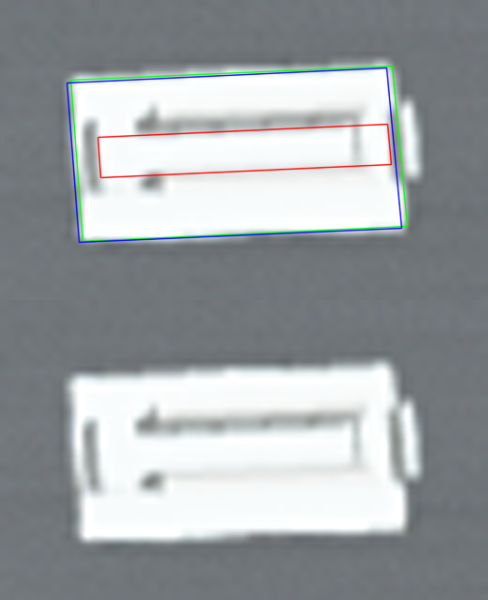

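View pics/o2_scene_keeper.png

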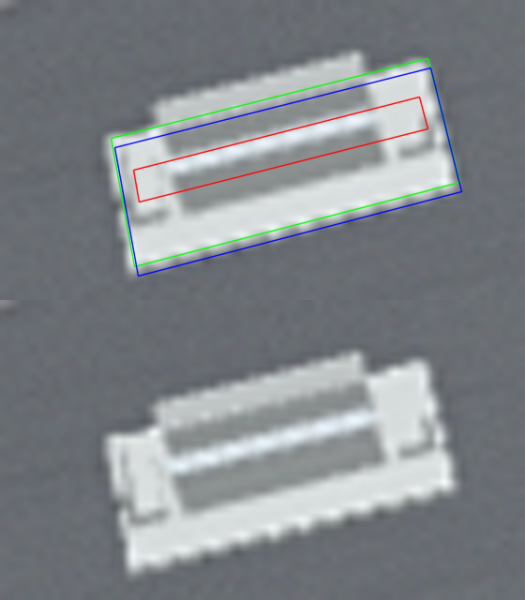

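Things that could be taken for a leaf (top image, 512 px scale):
- Three aluminium leaves in the rack at about (162,168), (165,190) and (167,211). These are the ones to test.
- Two pink look-alikes at about (129,262) and (180,256), on the bench outside the rack. I'll leave these alone.

The close crop confirms the aluminium leaves stand in the wooden rack's slots. The screw to gauge is rest_1 at top (275,203), the only one with x below 0.68. The keeper is at top (369,194).

```bash
cat >> h.py <<'E'
RACK=(.523,.2805,3.17);REST=(.4945,-.0203,2.7);KEEP=(.525,-.2732,3.7)
def slot(s): return loc(*RACK,[s,0,0])[0]
def go(x,y,z,yaw):
    s=r.sense(); M=R.from_euler('xyz',s["ee_rot"],degrees=True).as_matrix()
    d=M.T@(np.array([x,y,z])-s["tcp_pos"])*1000
    t=-(yaw-s["ee_rot"][2]); t=(t+180)%360-180
    print("t",round(float(s["clock"]),2),"tcp",np.round(s["tcp_pos"],4),"rot",np.round(s["ee_rot"],2),"F",np.round(s["force"],2),"w",round(float(s["gripper_width"]),3))
    print(" slide",np.round(d,1),"twist",round(float(np.radians(t)),4),"dist",round(float(np.linalg.norm(d)),1))
E
python3 - <<'E'
from h import *
for s in(-.06,0,.06): print(slot(s))
p=slot(-.06); go(p[0],p[1],.16,3.17)
E
```

```text
[0.46309181 0.27718208 0.        ]
[0.523  0.2805 0.    ]
[0.58290819 0.28381792 0.        ]
t 1.0 tcp [0.2818 0.5579 0.2335] rot [180.   -0.   63.2] F [-0.52 -0.07  0.58] w 1.005
 slide [-168.8  288.4   73.5] twist 1.0477 dist 342.1
```

Request:
step_arm --rows '[{"slide": [-25, 45, 0], "twist": 0.18, "jaw": 138}, {"slide": [-60, 100, 0], "twist": 0.36, "jaw": 138}, {"slide": [-90, 155, 0], "twist": 0.54, "jaw": 138}, {"slide": [-120, 205, 20], "twist": 0.72, "jaw": 138}, {"slide": [-145, 250, 40], "twist": 0.9, "jaw": 138}]'

```text
clock: 1.62
tcp_pos: [0.4409, 0.3141, 0.1938]
ee_rot: [-180.0, -0.1, 11.3]
force: [0.1, 0.9, -0.2]
gripper_width: 0.526
```

```bash
python3 -c "
from h import *
p=slot(-.06); go(p[0],p[1],.13,3.17)"
```

```text
t 1.62 tcp [0.4409 0.3141 0.1938] rot [-1.7998e+02 -1.2000e-01  1.1270e+01] F [ 0.07  0.92 -0.24] w 0.526
 slide [14.4 40.6 63.8] twist 0.1414 dist 77.0
```

Request:
step_arm --rows '[{"slide": [14, 41, 30], "twist": 0.141, "jaw": 138}, {"slide": [14, 41, 62], "twist": 0.141, "jaw": 138}, {"slide": [14, 41, 62], "twist": 0.141, "jaw": 138}]'

```text
clock: 2.0
tcp_pos: [0.4614, 0.2755, 0.1299]
ee_rot: [180.0, 0.2, 3.1]
force: [0.0, -0.1, 0.4]
gripper_width: 0.461
```

```bash
python3 -c "
from h import *
im=get_image('scene');cv2.imwrite('pics/s1.png',zoom(im,(280,110,400,230),5))
im=get_image('top');cv2.imwrite('pics/t1.png',zoom(im,(120,140,220,240),5))
p=slot(-.06); go(p[0],p[1],.058,3.17)"
```

```text
t 2.1 tcp [0.463  0.2771 0.1323] rot [-1.7995e+02 -1.3000e-01  3.2200e+00] F [-0.08  0.53 -0.  ] w 0.461
 slide [-0.1 -0.  74.3] twist 0.0009 dist 74.3
```

View pics/s1.png

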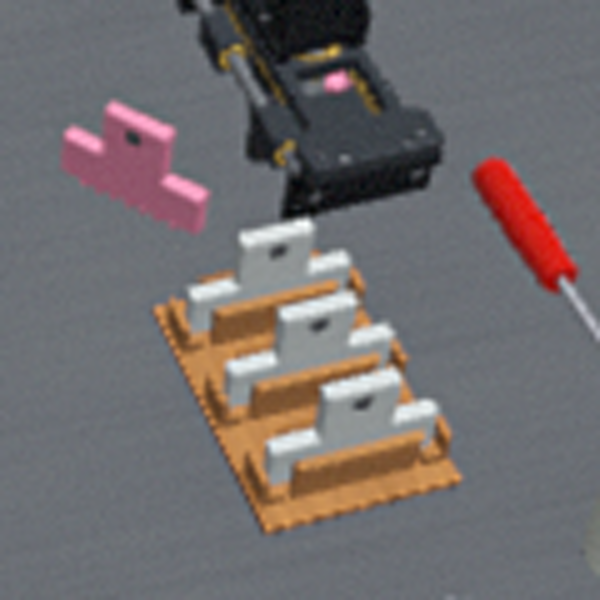

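View pics/t1.png

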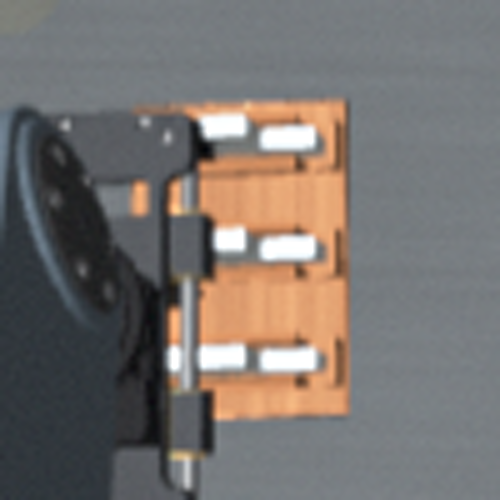

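```bash
python3 -c "
from h import *
p=np.array([[.463,.277,.121],[.463,.277,.19],[.463,.277,.08]])
print((proj('scene',p)-[280,110])*5,(proj('top',p)-[120,140])*5)"
```

```text
[[286.69036473 180.05864944]
 [301.38714779  90.53704368]
 [278.4868465  230.02823268]] [[176.25113889 348.50395611]
 [131.52014418 337.28960971]
 [199.62828006 354.36475489]]
```

Request:
step_arm --rows '[{"slide": [0, 0, 35], "twist": 0, "jaw": 138}, {"slide": [0, 0, 65], "twist": 0, "jaw": 138}, {"slide": [0, 0, 74], "twist": 0, "jaw": 138}, {"slide": [0, 0, 74], "twist": 0, "jaw": 138}, {"slide": [0, 0, 74], "twist": 0, "jaw": 180}]'

```text
clock: 2.72
tcp_pos: [0.4641, 0.2778, 0.0597]
ee_rot: [-179.9, -0.3, 3.3]
force: [0.1, -0.3, -0.9]
gripper_width: 0.411
```

Request:
step_arm --rows '[{"slide": [0, 0, 0], "twist": 0, "jaw": 255}, {"slide": [0, 0, 0], "twist": 0, "jaw": 255}, {"slide": [0, 0, 0], "twist": 0, "jaw": 255}, {"slide": [0, 0, 0], "twist": 0, "jaw": 255}]'

```text
clock: 3.22
tcp_pos: [0.4638, 0.2778, 0.0599]
ee_rot: [-179.9, -0.3, 3.2]
force: [-1.1, -0.4, 3.9]
gripper_width: 0.114
```

```bash
python3 -c "
from h import *
p=slot(-.06); go(p[0],p[1],.058,3.17); print(r.sense())"
```

```text
t 3.23 tcp [0.4638 0.2778 0.0599] rot [-179.91   -0.26    3.24] F [-1.07 -0.4   3.92] w 0.114
 slide [-0.8  0.5  1.9] twist 0.0012 dist 2.1
{'clock': 3.225, 'q': array([1.90556983e+01, 3.90468999e+01, 1.02044896e+02, 3.12142228e-02,
       3.86285717e+01, 1.57919353e+01]), 'dq': array([ 0.04503709,  0.05694435, -0.17497923, -0.06750244, -0.07799306,
        0.01241344]), 'tau': array([-3.59324701e-01, -3.99556768e+01, -8.98089498e+00, -4.68533509e-02,
       -3.85474116e-01, -1.44345340e-02]), 'tcp_pos': array([0.46381541, 0.27775018, 0.05993438]), 'ee_rot': array([-179.90503491,   -0.26373879,    3.23920721]), 'force': array([-1.0701821 , -0.39534546,  3.92234877]), 'torque': array([-0.07232611,  0.32344055, -0.05159091]), 'gripper_width': 0.11405558809504537}
```

Request:
step_arm --rows '[{"slide": [0, 0, -20], "twist": 0, "jaw": 255}, {"slide": [0, 0, -60], "twist": 0, "jaw": 255}, {"slide": [0, 0, -105], "twist": 0, "jaw": 255}, {"slide": [0, 0, -110], "twist": 0, "jaw": 255}]'

```text
clock: 3.72
tcp_pos: [0.4654, 0.2782, 0.1727]
ee_rot: [-179.8, -0.6, 3.2]
force: [0.5, 0.9, -1.8]
gripper_width: 0.11
```

```bash
python3 -c "
from h import *
p=REST; go(p[0],p[1],.15,p[2])"
```

```text
t 3.73 tcp [0.4654 0.2782 0.1727] rot [-179.8    -0.65    3.24] F [ 0.54  0.89 -1.75] w 0.11
 slide [ 11.9 299.8  21.8] twist 0.0094 dist 300.8
```

Request:
step_arm --rows '[{"slide": [3, 50, 0], "twist": 0, "jaw": 255}, {"slide": [6, 110, 0], "twist": 0, "jaw": 255}, {"slide": [8, 170, 0], "twist": 0.005, "jaw": 255}, {"slide": [10, 230, 0], "twist": 0.009, "jaw": 255}, {"slide": [12, 280, 0], "twist": 0.009, "jaw": 255}]'

```text
clock: 4.35
tcp_pos: [0.4924, -0.0027, 0.1705]
ee_rot: [-179.8, -0.5, 2.7]
force: [-0.1, 0.6, -0.8]
gripper_width: 0.115
```

Request:
step_arm --rows '[{"slide": [0, 0, 0], "twist": 0, "jaw": 255}]'

```text
clock: 4.47
tcp_pos: [0.4926, -0.006, 0.1694]
ee_rot: [-179.8, -0.5, 2.3]
force: [-0.1, 0.1, -0.9]
gripper_width: 0.113
```

```bash
python3 -c "
from h import *
p=REST; go(p[0],p[1],.145,p[2])"
```

```text
t 4.47 tcp [ 0.4926 -0.006   0.1694] rot [-179.78   -0.47    2.35] F [-0.06  0.1  -0.87] w 0.113
 slide [ 1.1 14.5 24.3] twist -0.0061 dist 28.3
```

Request:
step_arm --rows '[{"slide": [1, 8, 12], "twist": -0.006, "jaw": 255}, {"slide": [1, 8, 30], "twist": -0.006, "jaw": 255}, {"slide": [1, 8, 32], "twist": -0.006, "jaw": 255}, {"slide": [1, 8, 32], "twist": -0.006, "jaw": 255}]'

```text
clock: 4.97
tcp_pos: [0.4938, -0.0129, 0.1368]
ee_rot: [-179.8, -0.4, 2.8]
force: [-0.1, -0.3, -1.3]
gripper_width: 0.114
```

```bash
python3 -c "
from h import *
im=get_image('scene');cv2.imwrite('pics/s2.png',zoom(im,(180,110,300,230),5))
p=REST; go(p[0],p[1]+.006,.13,p[2])"
```

```text
t 5.03 tcp [ 0.4942 -0.0131  0.1372] rot [-179.78   -0.46    2.78] F [-0.21  0.14 -1.04] w 0.114
 slide [0.2 1.2 7.2] twist 0.0013 dist 7.3
```

View pics/s2.png

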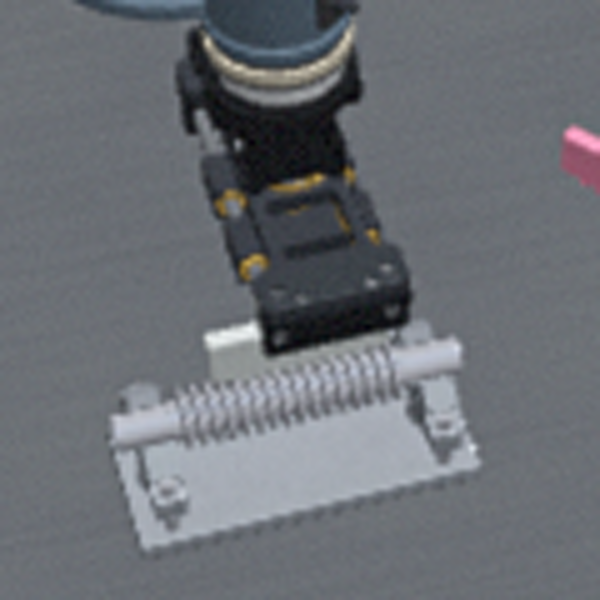

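```bash
python3 - <<'E'
from h import *
im=get_image('scene')
L=[]
for h in(.0,.035):
    L.append((proj('scene',rect(.4942,-.0131,2.8,.01,.1,.1372-.0519+h)),(0,0,255) if h==0 else (0,255,0)))
L.append((proj('scene',loc(*REST,[[0,-.054,.078],[0,.054,.078]])),(255,0,0)))
L.append((proj('scene',loc(*REST,[[0,-.1,.06],[0,.1,.06]])),(0,255,255)))
cv2.imwrite('pics/s3.png',zoom(im,(190,150,290,225),8,L))
E
```

```text
(no output)
```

View pics/s3.png

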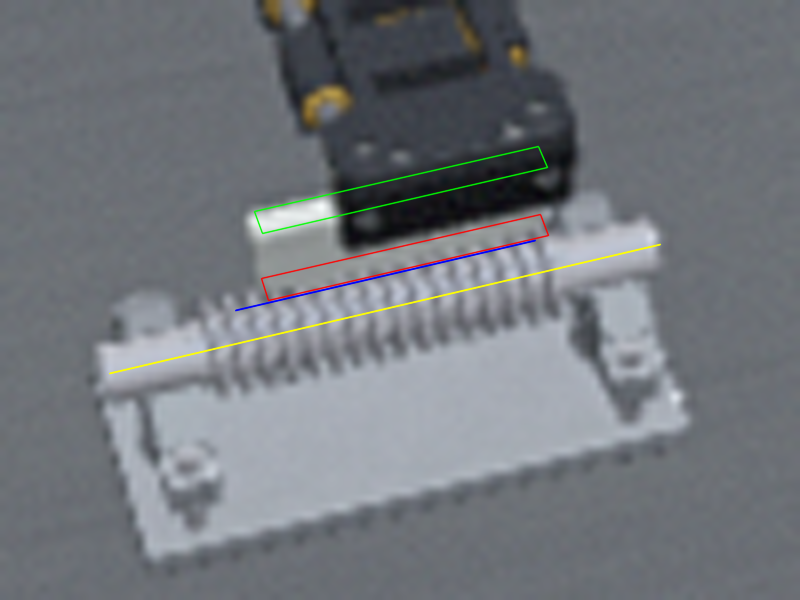

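Request:
step_arm --rows '[{"slide": [0, 0, 4], "twist": 0, "jaw": 255}, {"slide": [0, 0, 7], "twist": 0, "jaw": 255}, {"slide": [0, 0, 9], "twist": 0, "jaw": 255}, {"slide": [0, 0, 9], "twist": 0, "jaw": 255}]'

```text
clock: 5.58
tcp_pos: [0.4944, -0.0132, 0.1284]
ee_rot: [-179.8, -0.5, 2.8]
force: [0.3, 0.7, -1.5]
gripper_width: 0.113
```

Request:
step_arm --rows '[{"slide": [0, 0, 1], "twist": 0, "jaw": 255}, {"slide": [0, 0, 2], "twist": 0, "jaw": 255}, {"slide": [0, 0, 2], "twist": 0, "jaw": 255}]'

```text
clock: 5.95
tcp_pos: [0.4944, -0.0133, 0.1263]
ee_rot: [-179.8, -0.5, 2.8]
force: [0.1, -0.7, -1.7]
gripper_width: 0.111
```

Request:
step_arm --rows '[{"slide": [0, 0, 1], "twist": 0, "jaw": 255}, {"slide": [0, 0, 2], "twist": 0, "jaw": 255}, {"slide": [0, 0, 2], "twist": 0, "jaw": 255}]'

```text
clock: 6.32
tcp_pos: [0.4944, -0.013, 0.1244]
ee_rot: [-179.8, -0.5, 2.7]
force: [-0.6, 1.0, 1.6]
gripper_width: 0.111
```

Request:
step_arm --rows '[{"slide": [0, 0, 1], "twist": 0, "jaw": 255}, {"slide": [0, 0, 2], "twist": 0, "jaw": 255}, {"slide": [0, 0, 2], "twist": 0, "jaw": 255}]'

```text
clock: 6.7
tcp_pos: [0.4944, -0.013, 0.1225]
ee_rot: [-179.8, -0.5, 2.7]
force: [0.1, 1.3, 5.0]
gripper_width: 0.114
```

```bash
python3 - <<'E'
from h import *
s=r.sense();print(s['force'],s['torque'],s['tcp_pos'])
im=get_image('scene');tz=s['tcp_pos'][2]
cv2.imwrite('pics/s4.png',zoom(im,(190,150,290,225),8))
E
```

```text
[0.08474526 1.25792629 4.9551364 ] [ 0.14783366  0.15526955 -0.07168537] [ 0.49443874 -0.01297361  0.12251846]
```

View pics/s4.png

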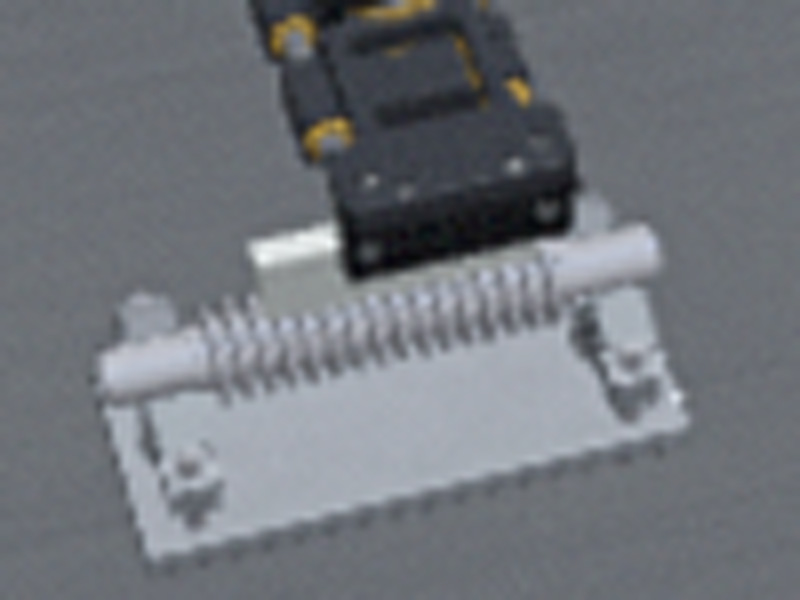

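Request:
step_arm --rows '[{"slide": [0, 0.7, 0], "twist": 0, "jaw": 255}, {"slide": [0, 0.7, 0], "twist": 0, "jaw": 255}]'

```text
clock: 7.0
tcp_pos: [0.4944, -0.0132, 0.1226]
ee_rot: [-179.7, -0.5, 2.7]
force: [-0.5, 4.6, 4.4]
gripper_width: 0.108
```

Request:
step_arm --rows '[{"slide": [0, 0.7, 0], "twist": 0, "jaw": 255}, {"slide": [0, 0.7, 0], "twist": 0, "jaw": 255}]'

```text
clock: 7.25
tcp_pos: [0.4944, -0.0133, 0.1226]
ee_rot: [-179.6, -0.5, 2.7]
force: [-0.1, 5.4, 3.9]
gripper_width: 0.11
```

Request:
step_arm --rows '[{"slide": [0, -0.5, -5], "twist": 0, "jaw": 255}, {"slide": [0, -0.5, -13], "twist": 0, "jaw": 255}, {"slide": [0, 4.5, -13], "twist": 0, "jaw": 255}, {"slide": [0, 4.5, -9], "twist": 0, "jaw": 255}, {"slide": [0, 4.5, -7], "twist": 0, "jaw": 255}]'

```text
clock: 7.88
tcp_pos: [0.4944, -0.0181, 0.1292]
ee_rot: [-179.7, -0.5, 2.7]
force: [0.5, -0.8, 1.4]
gripper_width: 0.113
```

Request:
step_arm --rows '[{"slide": [0, 0, 1], "twist": 0, "jaw": 255}, {"slide": [0, 0, 1], "twist": 0, "jaw": 255}]'

```text
clock: 8.12
tcp_pos: [0.4946, -0.0187, 0.1281]
ee_rot: [-179.7, -0.5, 2.7]
force: [-0.9, -2.8, 0.9]
gripper_width: 0.113
```

Request:
step_arm --rows '[{"slide": [0, 0, 1], "twist": 0, "jaw": 255}, {"slide": [0, 0, 1], "twist": 0, "jaw": 255}]'

```text
clock: 8.38
tcp_pos: [0.4948, -0.0188, 0.1272]
ee_rot: [-179.7, -0.5, 2.7]
force: [-1.1, -2.0, 0.7]
gripper_width: 0.112
```

Request:
step_arm --rows '[{"slide": [0, 0, 0], "twist": 0, "jaw": 255}, {"slide": [0, 0, 0], "twist": 0, "jaw": 255}]'

```text
clock: 8.62
tcp_pos: [0.4948, -0.0188, 0.1272]
ee_rot: [-179.7, -0.5, 2.7]
force: [-0.5, -2.4, 0.4]
gripper_width: 0.108
```

Request:
step_arm --rows '[{"slide": [0, 1, 0], "twist": 0, "jaw": 255}, {"slide": [0, 1, 0], "twist": 0, "jaw": 255}]'

```text
clock: 8.88
tcp_pos: [0.4945, -0.0194, 0.1269]
ee_rot: [-179.7, -0.4, 2.7]
force: [-0.2, -0.5, -0.4]
gripper_width: 0.11
```

Request:
step_arm --rows '[{"slide": [0, 1, 1], "twist": 0, "jaw": 255}, {"slide": [0, 1, 1], "twist": 0, "jaw": 255}]'

```text
clock: 9.12
tcp_pos: [0.4943, -0.0202, 0.1257]
ee_rot: [-179.7, -0.4, 2.7]
force: [-1.0, -0.0, -1.3]
gripper_width: 0.112
```

Request:
step_arm --rows '[{"slide": [0, 0, 2], "twist": 0, "jaw": 255}, {"slide": [0, 0, 2], "twist": 0, "jaw": 255}]'

```text
clock: 9.38
tcp_pos: [0.4944, -0.0202, 0.1238]
ee_rot: [-179.7, -0.4, 2.7]
force: [-0.9, 0.6, 1.7]
gripper_width: 0.113
```

```bash
python3 - <<'E'
from h import *
from scipy.ndimage import map_coordinates
for nm,p in dict(r1=REST,r2=(.7466,.2,0),r3=(.752,-.216,0)).items():
  for n in C:
    im=cv2.cvtColor(cv2.imread(f"pics/{n}0.png"),cv2.COLOR_BGR2GRAY).astype(float)
    y=np.linspace(-.05,.05,400); acc=np.zeros(300); P=np.linspace(.0065,.0125,300)
    for yaw in ([p[2]] if nm=="r1" else [-4,-2,0,2,4]):
      for xo in np.arange(-.02,.021,.002):
        uv=proj(n,loc(p[0],p[1],yaw,np.c_[np.full(400,xo),y,np.full(400,.07)]))
        v=map_coordinates(im,[uv[:,1],uv[:,0]],order=3); v-=np.polyval(np.polyfit(y,v,3),y); v*=np.hanning(400)
        acc+=np.abs(np.exp(-2j*np.pi*np.outer(1/P,y))@v)**2
    print(nm,n,"pitch",round(P[acc.argmax()]*1000,2))
E
```

```text
r1 scene pitch 8.03
r1 top pitch 7.46
r2 scene pitch 11.1
r2 top pitch 11.08
r3 scene pitch 9.53
r3 top pitch 9.55
```

Request:
step_arm --rows '[{"slide": [0, 0, 1], "twist": 0, "jaw": 255}, {"slide": [0, 0, 2.5], "twist": 0, "jaw": 255}, {"slide": [0, 0, 2.5], "twist": 0, "jaw": 255}, {"slide": [0, 0, 2.5], "twist": 0, "jaw": 255}]'

```text
clock: 9.88
tcp_pos: [0.4945, -0.0202, 0.1215]
ee_rot: [-179.7, -0.4, 2.7]
force: [-1.2, 0.8, 5.4]
gripper_width: 0.112
```

Request:
step_arm --rows '[{"slide": [0, 0, 0], "twist": 0, "jaw": 255}, {"slide": [0, 0, -20], "twist": 0, "jaw": 255}, {"slide": [0, 0, -50], "twist": 0, "jaw": 255}, {"slide": [0, 0, -60], "twist": 0, "jaw": 255}]'

```text
clock: 10.38
tcp_pos: [0.4948, -0.0207, 0.1824]
ee_rot: [-179.7, -0.6, 2.7]
force: [-0.1, 0.7, -1.3]
gripper_width: 0.111
```

```bash
python3 - <<'E'
from h import *
im=get_image('scene')
cv2.imwrite('pics/s5.png',zoom(im,(180,90,300,230),4))
p=KEEP; go(p[0],p[1],.17,p[2])
E
```

```text
t 10.43 tcp [ 0.4949 -0.0208  0.1829] rot [-179.72   -0.61    2.68] F [ 0.32  0.33 -0.35] w 0.114
 slide [ 18.1 253.6  11.9] twist -0.0177 dist 254.5
```

View pics/s5.png

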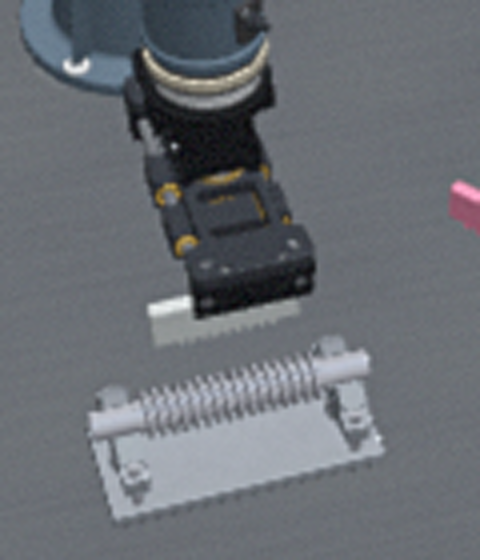

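Request:
step_arm --rows '[{"slide": [4, 50, 0], "twist": 0, "jaw": 255}, {"slide": [8, 110, 0], "twist": -0.01, "jaw": 255}, {"slide": [12, 170, 0], "twist": -0.018, "jaw": 255}, {"slide": [16, 225, 0], "twist": -0.018, "jaw": 255}, {"slide": [18, 253, 10], "twist": -0.018, "jaw": 255}]'

```text
clock: 11.05
tcp_pos: [0.5252, -0.2757, 0.1709]
ee_rot: [-179.8, -0.7, 3.6]
force: [-0.3, 1.3, -1.1]
gripper_width: 0.117
```

Request:
step_arm --rows '[{"slide": [0, 0, 10], "twist": 0, "jaw": 255}, {"slide": [0, 0, 20], "twist": 0, "jaw": 255}]'

```text
clock: 11.3
tcp_pos: [0.5243, -0.2734, 0.149]
ee_rot: [-179.6, -0.5, 3.6]
force: [-0.5, 0.9, -0.8]
gripper_width: 0.112
```

```bash
python3 - <<'E'
from h import *
p=KEEP; go(p[0],p[1],.106,p[2])
E
```

```text
t 11.3 tcp [ 0.5243 -0.2734  0.149 ] rot [-179.59   -0.5     3.59] F [-0.48  0.94 -0.83] w 0.112
 slide [ 0.3  0.2 43. ] twist -0.0019 dist 43.0
```

Request:
step_arm --rows '[{"slide": [0.5, 0, 20], "twist": 0, "jaw": 255}, {"slide": [0.5, 0, 38], "twist": 0, "jaw": 255}, {"slide": [0.5, 0, 42], "twist": 0, "jaw": 255}, {"slide": [0.5, 0, 42], "twist": 0, "jaw": 255}]'

```text
clock: 11.8
tcp_pos: [0.5251, -0.2716, 0.1068]
ee_rot: [-179.5, -0.5, 3.7]
force: [0.4, -1.4, -1.2]
gripper_width: 0.115
```

```bash
python3 - <<'E'
from h import *
s=r.sense();x,y,z=s['tcp_pos'];print(s['tcp_pos'],s['ee_rot'])
for n,b in(('scene',(100,180,200,255)),('top',(330,160,410,220))):
    im=get_image(n);L=[(proj(n,rect(*KEEP,.015,.107,.013)),(0,0,255)),(proj(n,rect(*KEEP,.06,.12,.0)),(255,0,0)),(proj(n,rect(x,y,s['ee_rot'][2],.01,.1,z-.0519)),(0,255,0)),(proj(n,rect(x,y,s['ee_rot'][2],.01,.1,z-.0519+.035)),(0,255,0))]
    cv2.imwrite(f'pics/k_{n}.png',np.vstack([zoom(im,b,4),zoom(im,b,4,L)]) if n=='scene' else np.vstack([zoom(im,b,5),zoom(im,b,5,L)]))
E
```

```text
[ 0.52505152 -0.27160619  0.10682734] [-179.53489927   -0.46041921    3.67741003]
```

View pics/k_scene.png

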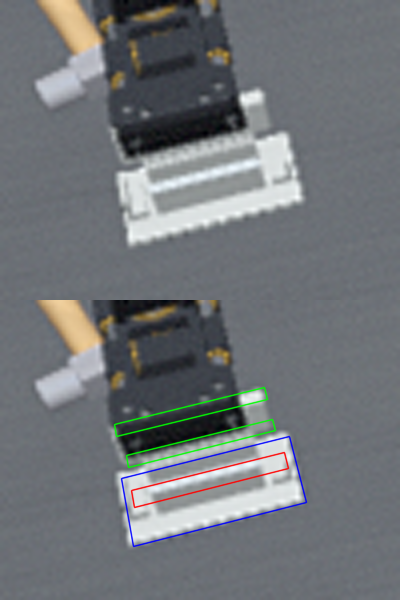

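View pics/k_top.png

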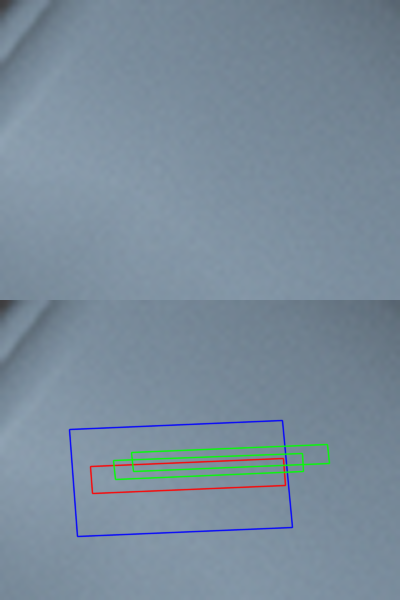

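```bash
python3 - <<'E'
from h import *
s=r.sense();x,y,z=s['tcp_pos'];n='scene'
im=get_image(n)
L=[(proj(n,rect(*KEEP,.06,.12,.006)),(255,0,0)),(proj(n,rect(x,y,s['ee_rot'][2],.01,.1,z-.0519+.035)),(0,255,0)),(proj(n,rect(x,y,s['ee_rot'][2],.01,.1,z-.0519)),(0,255,0))]
b=(118,198,182,246)
cv2.imwrite('pics/k2.png',np.vstack([zoom(im,b,6),zoom(im,b,6,L)]));print(x,y,z)
E
```

```text
0.5255700137558758 -0.2726401163194313 0.10764718965884335
```

View pics/k2.png

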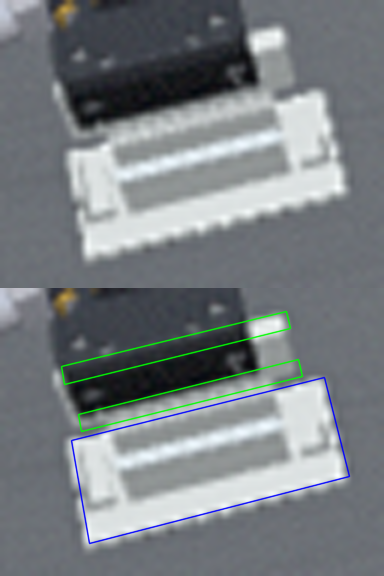

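Request:
step_arm --rows '[{"slide": [-0.5, 0.5, 12], "twist": 0, "jaw": 255}, {"slide": [-0.5, 0.5, 22], "twist": 0, "jaw": 255}, {"slide": [-0.5, 0.5, 28], "twist": 0, "jaw": 255}, {"slide": [-0.5, 0.5, 30], "twist": 0, "jaw": 255}]'

```text
clock: 12.45
tcp_pos: [0.5251, -0.273, 0.0769]
ee_rot: [-179.6, -0.5, 3.6]
force: [-0.4, 0.1, -1.0]
gripper_width: 0.111
```

Request:
step_arm --rows '[{"slide": [0, 0, 6], "twist": 0, "jaw": 255}, {"slide": [0, 0, 11], "twist": 0, "jaw": 255}, {"slide": [0, 0, 14], "twist": 0, "jaw": 255}, {"slide": [0, 0, 14], "twist": 0, "jaw": 255}]'

```text
clock: 12.95
tcp_pos: [0.5251, -0.2728, 0.0627]
ee_rot: [-179.6, -0.5, 3.6]
force: [0.4, -0.4, -2.1]
gripper_width: 0.112
```

Request:
step_arm --rows '[{"slide": [0, 0, 1], "twist": 0, "jaw": 255}, {"slide": [0, 0, 2.5], "twist": 0, "jaw": 255}, {"slide": [0, 0, 2.5], "twist": 0, "jaw": 255}]'

```text
clock: 13.32
tcp_pos: [0.5252, -0.2729, 0.0603]
ee_rot: [-179.6, -0.5, 3.6]
force: [0.1, 0.1, -0.9]
gripper_width: 0.11
```

Request:
step_arm --rows '[{"slide": [0, 0, 1], "twist": 0, "jaw": 255}, {"slide": [0, 0, 1], "twist": 0, "jaw": 255}]'

```text
clock: 13.58
tcp_pos: [0.5253, -0.2728, 0.06]
ee_rot: [-179.6, -0.5, 3.6]
force: [-1.5, 1.9, 4.3]
gripper_width: 0.109
```

Request:
step_arm --rows '[{"slide": [0, 0, 1], "twist": 0, "jaw": 255}, {"slide": [0, 0, 1], "twist": 0, "jaw": 255}]'

```text
clock: 13.82
tcp_pos: [0.5253, -0.2727, 0.0599]
ee_rot: [-179.6, -0.5, 3.6]
force: [-1.6, 2.4, 6.7]
gripper_width: 0.113
```

Seated at TCP z 0.0599, the same height as in the rack. Releasing and lifting.

Request:
step_arm --rows '[{"slide": [0, 0, -0.5], "twist": 0, "jaw": 200}, {"slide": [0, 0, -0.5], "twist": 0, "jaw": 138}, {"slide": [0, 0, -0.5], "twist": 0, "jaw": 138}, {"slide": [0, 0, -0.5], "twist": 0, "jaw": 138}]'

```text
clock: 14.32
tcp_pos: [0.5252, -0.2727, 0.0602]
ee_rot: [-179.6, -0.5, 3.6]
force: [-0.0, 0.7, 0.4]
gripper_width: 0.432
```

Request:
step_arm --rows '[{"slide": [0, 0, -20], "twist": 0, "jaw": 138}, {"slide": [0, 0, -60], "twist": 0, "jaw": 138}, {"slide": [0, 0, -110], "twist": 0, "jaw": 138}, {"slide": [0, -50, -140], "twist": 0, "jaw": 138}, {"slide": [0, -110, -140], "twist": 0, "jaw": 138}]'

```text
clock: 14.95
tcp_pos: [0.5191, -0.1649, 0.2038]
ee_rot: [-179.8, -0.9, 3.5]
force: [-0.2, 0.7, -0.3]
gripper_width: 0.454
```

Request:
step_arm --rows '[{"slide": [-20, -55, 0], "twist": 0, "jaw": 138}, {"slide": [-40, -80, 0], "twist": 0, "jaw": 138}, {"slide": [-40, -80, 0], "twist": 0, "jaw": 138}]'

```text
clock: 15.32
tcp_pos: [0.4721, -0.0852, 0.2033]
ee_rot: [-179.8, -0.8, 3.6]
force: [-0.3, -0.2, 0.0]
gripper_width: 0.461
```

```bash
python3 - <<'E'
from h import *
go(.5,0,.2,3)
for n in C:
    im=get_image(n); cv2.imwrite(f"pics/end_{n}.png",cv2.resize(im,(800,600),interpolation=cv2.INTER_CUBIC))
    L=[(proj(n,rect(*KEEP,.01,.044,.080)),(0,0,255))]
    b=(100,180,200,255) if n=='scene' else (320,160,420,235)
    cv2.imwrite(f"pics/endk_{n}.png",np.hstack([zoom(im,b,4),zoom(im,b,4,L)]))
E
```

```text
t 15.32 tcp [ 0.4721 -0.0852  0.2033] rot [-179.76   -0.76    3.63] F [-0.35 -0.19  0.01] w 0.461
 slide [ 33.2 -83.2   4.1] twist 0.011 dist 89.7
```

View pics/end_scene.png

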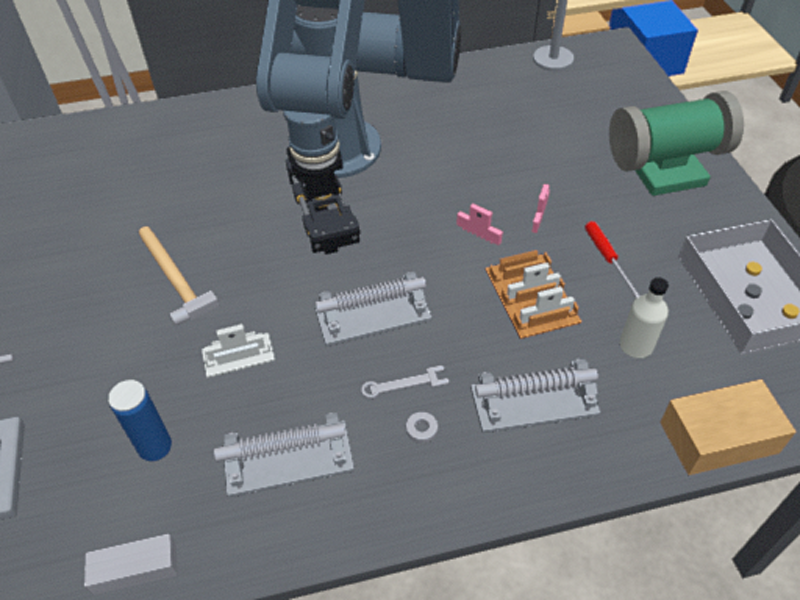

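View pics/endk_scene.png

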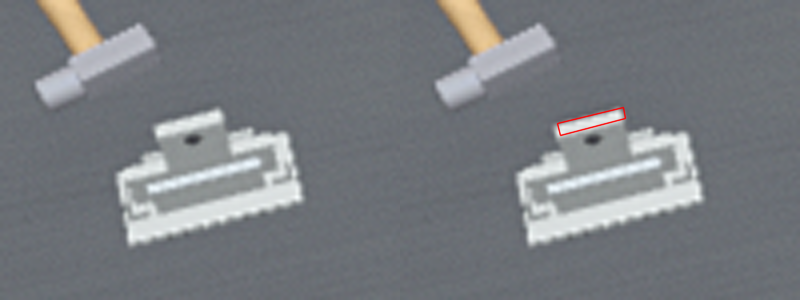

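View pics/endk_top.png

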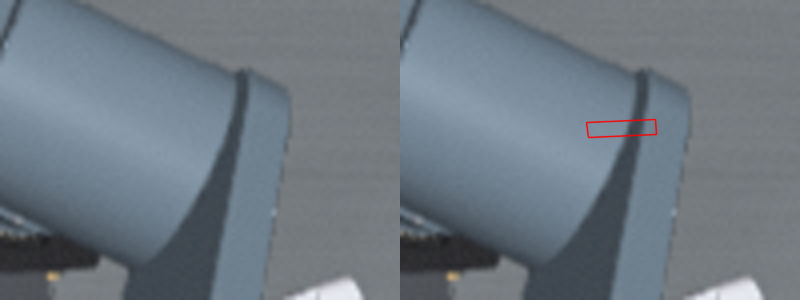

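```bash
python3 - <<'E'
from h import *
from scipy.ndimage import map_coordinates
im=cv2.cvtColor(cv2.imread("pics/s5.png"),cv2.COLOR_BGR2GRAY).astype(float)
y=np.linspace(-.037,.037,300);P=np.linspace(.0065,.0125,300);acc=np.zeros(300)
for z in np.arange(-.004,.0081,.001):
    uv=(proj('scene',loc(.4949,-.0208,2.7,np.c_[np.full(300,.005),y,np.full(300,.131+z)]))+.5-[180,90])*4-.5
    v=map_coordinates(im,[uv[:,1],uv[:,0]],order=1); v-=np.polyval(np.polyfit(y,v,3),y); v*=np.hanning(300)
    a=np.abs(np.exp(-2j*np.pi*np.outer(1/P,y))@v)**2; acc+=a
    print(round(z*1000),round(P[a.argmax()]*1000,2),round(a.max()))
print(P[acc.argmax()])
s=r.sense();print(s['clock'],s['force'])
E
```

```text
-4 12.5 22969
-3 8.15 41796
-2 8.07 112608
-1 8.03 212248
0 8.01 310714
1 8.01 363590
2 8.01 346002
3 7.98 278980
4 8.01 182299
5 7.98 94199
6 7.96 41804
7 7.9 14863
8 8.13 6961
0.008005016722408026
15.425 [-0.17295988  0.15740245 -0.14596895]
```

The picture of the leaf in the air gives a tooth pitch of 8.0 mm. That agrees with the screw and with the drop I felt. Handing in.

```bash
python3 -c "
from bench import r
print(r.job_done())"
```

```text
the job is handed in; nothing more can be done
None
```

The leaf that fits came from the rack slot nearest the robot. It now stands in the keeper slot, and I handed the job in at about 15.4 s.

**Fit on the thread:** I set this leaf on the screw of the near rest, and it dropped fully home in two places about 7–8 mm apart. Each time its underside sat about 5 mm lower than where it rode on the crests between them. The highest press was about 7 N. It fitted on the first try, so I did not try the other two leaves; they stayed untouched in the rack.

**Pitch from the pictures:** The leaf's teeth measure 8.0 mm. The screw measures 8.0 mm in the scene camera but 7.5 mm in the top camera. I took it as 8 mm because the other two screws read about 9.5 and 11.1 mm.

**Last checks:** The leaf seated in the keeper at the same height it had in the rack. The scene picture shows it upright there, the other two still in the rack, the rest of the bench unchanged and the gripper clear. The top camera's view of the keeper was blocked by the arm, so the final placement was seen by one camera only.

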